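Hold the viewing box open for a look at the culture

ROBOT

A 7-joint arm with a two-finger parallel gripper is mounted at the origin on a cart in front of the work surface, level with it; the furniture and walls round the work are solid. World frame = base frame: x ahead of the robot, y to its left, z up, the work surface at z = 0. Lengths are in m, angles in rad, forces in N, time in s.
With the tool pointing down it reaches from about 0.425 to 0.875 m from the base axis. Payload 4.7 kg.
Tool frame: the origin (TCP) lies at the very end of the fingers, on their centre line; the grasp point (between the pads) lies 19 mm behind it (arm.grasp_offset is the distance from the TCP to the grasp point, in m); z points along the fingers, y is the line along which they close (so a half turn about z gives the same grasp; the last joint's range is limited). The gripper opens to 85 mm and grips with 20 to 120 N. Pads are 22 mm wide; open, the fingers measure 114 mm over their backs; the gripper's body (76 mm by 85 mm) begins 54 mm behind the grasp point. The pads swing forward as they close: fully open they stand 13 mm farther back than shut.
Start: joints at [-1.323, 0.321, -0.07, 1.45, 0.023, 1.371, -0.057], TCP at [0.151, 0.632, 0.231] pointing down, gripper open.
Joint ranges: [-2.86, 2.86], [-0.3, 2.09], [-1.38, 1.24], [0.06, 2.45], [-1.56, 4.7], [0.09, 2.05], [-2.69, 2.69]. Speed limits (rad/s): [2.57, 2.57, 3.14, 3.14, 3.14, 3.14, 3.14].

INTERFACE

Orientations are given as a unit quaternion [x, y, z, w].
In Python, from workcell import arm gives the robot as it stands.
- The arm moves only by the tool apply_moves, never from a script. Its argument "series" is a list of rows, each a list of 6 numbers: the shift along the world's x, y, z scaled (see below), then the turn, a rotation vector about the world's x, y, z scaled (see below). A call has 1 to 10 rows; each row shifts and turns the commanded pose from where the row before left it; what a row does not reach is not made up. The controller multiplies each number of a shift by 5 cm and each number of a turn by 30 degrees. A row lasts 1/10 s, in which the tool goes at most 50 mm and 8.59 degrees, less where a joint would pass 70% of its speed; a pose out of reach is approached as far as the arm can. A call with a number of a shift or a turn outside -1 to 1 is refused whole. A call with a gripper value outside its range is refused whole. "jaw" is the closure, from 0 (fully open) to 1 (shut), set as the call begins (left out, the last holds). The fingers move at their own pace and stop on an object; "force" is the grip in N (left out, the last holds). Time passes only in rows, so rows that do not move let the fingers close. It gives the time, the measured TCP pose, the force, the opening and the grip force at its end, in the units of the state.
- arm.read_state(): the state, without advancing time (a new reading comes with each control period).
- arm.read_camera(name): name is "side" or "top" or "wrist"; returns (picture, depth): 384x512x3 uint8, blue, green, red; 384x512 float32, m along the optical axis (not along the pixel's ray), 0 where there is no reading.
- arm.camera_params(name): a dict with "vertical_fov" (degrees; the focal length in pixels is half the picture's height over the tangent of half this angle, whatever the lens; pixels are square), "cx", "cy" (the principal point, pixels), "world_from_camera" (4x4, takes a point from camera to world coordinates). Camera axes: x right, y down, z forward; pixel columns grow to the right and rows downward; lengths in m; the calibration is good to about 2 mm. A picture is of the moment at which its call begins: read the wrist's pose just before it. camera_params takes no time and is no camera call; for the wrist camera it gives the pose at the moment of the call.
- arm.sign_off(): hands the job in; it is judged then, once.
Trained networks look in the newest picture that a camera, given by its name, has taken for a name from the list of things; names that differ only in an ending like _2 or _b are one class to them, and where a whole thing is asked for, a point or a joint stands for the part that bears it (a point fixed in the world has none). Each returns a list of dicts, best first, with "confidence" (0 to 1); they miss things now and then, are a little off and sometimes report something else, mostly with a low value. They report only what shows in the picture. A call takes as long as a camera call. They do not tell look-alikes from the thing itself.
- arm.find_in(label, camera): "at" ([column, row] in pixels, amid what is visible of it).
The state is a dict: "t": time; "q": joint angles; "joint_vel": joint speeds; "joint_efforts": joint torques, N m; "ee_pos": TCP position; "ee_rot": TCP orientation; "force": force on the tool from outside, world axes, zero at the start; "moment": the same for the moment, N m; "grip_width": finger opening in m; "finger_force": force on a finger pad.
Only numpy, scipy, OpenCV 4.12 (cv2) and the standard library are available. Lean on these libraries where they do the work, as an engineer would, in place of code of your own. Each camera call takes 0.05 s, during which the arm holds its last target. There are 200 camera calls.

TASK

Someone has left the green-capped sample vial on top of the white viewing box: stand it upright on the bench and let go of it. Then lift the box's amber lid by its bar handle until it is open about 50 degrees and keep it still there, finishing while you still hold the handle, because the lid falls shut if released. Do not disturb the timer, the small beaker or the blue air stone beside the box.

Things in the scene. Friction and masses are not known exactly. Their poses are not given: they have to be found in the camera images.
- specimen_box: white open box under the lid, 160 (x) x 180 (y) x 70 mm high, walls 6 mm, fixed to the bench; it holds a petri dish. Origin: centre of the underside, on the bench; its x axis points from the handle side to the hinge side, z up.
- lid_hinge (a point): middle of the lid's hinge line, on the box's rear (+x) top edge: 80 mm along the box's x and 70 mm above its origin. The hinge line runs along the box's y.
- lid (a joint): opening angle of the lid in rad: 0 shut (lid level), positive as the front (handle) edge rises and swings back toward the hinge; stop at 1.75. The lid is an 8 mm thick plate, 160 x 180 mm, grey frame with amber pane, about 0.3 kg, almost frictionless hinge: falls shut by its weight. Shut, its top is 78 mm above the bench. 50 degrees = 0.873 rad.
- lid_handle (a point): round steel bar, 10 mm thick, along the box's y, 104 mm between the axes of its two 10 mm end posts. This point: middle of the bar's axis, 40 mm above the lid's top face (35 mm free below the bar); with the lid shut 118 mm above the bench, 55 mm from the box's centre toward -x of the box. From the hinge line, shut: 135 mm in front, 48 mm up; it turns with the lid. The round bar can turn between gripping fingers. In the rules: lid_c0.
- vial: sample vial with green screw cap, 27 mm diameter, 68 mm tall (body 27 mm to 56 mm height, cap 24 mm), about 0.03 kg; stands loose on the lid at the start, behind the handle. Origin: centre of its underside, z up along the vial.
- timer: bystander: white lab timer, 40 x 62 x 64 mm high, loose. Origin: centre of its underside.
- beaker: bystander: small clear empty beaker, 60 x 53 x 70 mm high, loose. Origin: centre of its underside.
- air_stone: bystander: blue cylindrical air stone with white stub, 25 x 58 x 25 mm high, lying loose. Origin: centre of its underside.
There are look-alikes about, which are no part of the job. There is more than one size of the specimen_box; the job needs the larger.

How it is judged:
On the way, in this order (a step that is already met when the one before it is completed fails the run):
1. the vial stands upright on the bench, released, with the lid still shut (height (world z) of vial between -0.006 and 0.006 m and angle between vial's own z axis and vertical below 0.15 rad and contact force between vial and the arm below 0.1 N and contact force between vial and the fingers below 0.1 N and linear speed of vial below 0.03 m/s and value of joint lid below 0.1 rad), for 0.2 s.
2. the lid is held by its handle, open 43 to 57 degrees (value of joint lid between 0.75 and 0.995 rad and contact force between the fingers and lid_c0 above 0.5 N), for 0.2 s.
At the end, for the whole second after the job is handed in: The lid is still (under 0.05 rad/s) at 43 to 57 degrees (0.75 to 0.995 rad) with the fingers in contact with its handle, and the vial stands on the bench, upright within 0.15 rad, at rest and untouched by the robot (all of step 2 and height (world z) of vial between -0.006 and 0.006 m and angle between vial's own z axis and vertical below 0.15 rad and contact force between vial and the arm below 0.1 N and contact force between vial and the fingers below 0.1 N and linear speed of vial below 0.03 m/s and velocity of joint lid between -0.05 and 0.05 rad/s); the arm keeps its last pose, push and grip.
It fails at once if the timer is moved more than 30 mm or tipped over (distance of timer from where it was at the start of the episode above 0.03 m or angle between timer's own z axis and vertical above 0.5 rad).
It fails at once if the beaker is moved more than 30 mm or tipped over (distance of beaker from where it was at the start of the episode above 0.03 m or angle between beaker's own z axis and vertical above 0.5 rad).
It fails at once if the air stone is moved more than 30 mm (distance of air_stone from where it was at the start of the episode above 0.03 m).
It also fails if it takes over 48 s, if anything falls off the work surface, if the arm or the gripper's body presses on something with over 40 N, if the wrist force passes 120 N, or if a joint passes its speed limit or range.

## Working session

There is one attempt and no reset: what is moved stays moved. The work goes in short steps, Python scripts to look and compute and a tool call to move; the robot and the scene stay as the last step left them, time stands still between calls to the robot, and variables do not carry over. Pictures are saved under pics/ and viewed, at most 10 in all, crops included, and the job is handed in when it is done.

Besides the shell and the picture viewer there is one more tool, called after "Call:" as name([rows], argument=value, ...), one row to a line, values as JSON. apply_moves: Moves the arm, as the interface text tells. Its arguments: {"type":"object","properties":{"series":{"type":"array"},"jaw":{"type":"number"},"force":{"type":"number"}},"required":["series"]}

```bash
mkdir -p pics
cat > h.py <<'E'
import numpy as np, cv2
from workcell import arm
def look(cam):
    P=arm.camera_params(cam); im,d=arm.read_camera(cam); return P,im,d
def world(P,d):
    f=d.shape[0]/2/np.tan(np.radians(P["vertical_fov"])/2)
    v,u=np.mgrid[:d.shape[0],:d.shape[1]]
    c=np.stack([(u-P["cx"])/f*d,(v-P["cy"])/f*d,d],-1)
    T=np.array(P["world_from_camera"]); w=c@T[:3,:3].T+T[:3,3]; w[d<=0]=np.nan
    return w
E
python3 - <<'E'
from h import *
ims=[]
for cam in("top","side"):
    P,im,d=look(cam); W=world(P,d); np.save(cam+".npy",W); cv2.imwrite(f"pics/{cam}0.png",im)
    for l in("specimen_box","lid_handle","vial","timer","beaker","air_stone"):
        for r in arm.find_in(l,cam)[:3]:
            u,v=[int(round(a)) for a in r["at"]]
            print(cam,l,round(r["confidence"],2),u,v,W[min(v,383),min(u,511)].round(3))
s=arm.read_state();print(s["t"],s["ee_pos"],s["ee_rot"],s["grip_width"])
E
```

```text
top specimen_box 0.97 291 207 [ 0.506 -0.085  0.077]
top specimen_box 0.92 153 221 [0.474 0.247 0.06 ]
top specimen_box 0.2 292 211 [ 0.496 -0.087  0.077]
top lid_handle 0.81 293 211 [ 0.496 -0.09   0.078]
top lid_handle 0.75 148 219 [0.479 0.259 0.059]
top vial 0.66 283 198 [ 0.522 -0.059  0.148]
top timer 0.91 228 186 [0.559 0.067 0.054]
top beaker 0.57 371 237 [ 0.43  -0.304  0.   ]
top air_stone 0.61 352 196 [ 0.536 -0.249  0.028]
top air_stone 0.28 293 213 [ 0.491 -0.089  0.08 ]
top air_stone 0.28 282 195 [ 0.529 -0.057  0.148]
side specimen_box 0.92 184 175 [0.463 0.196 0.06 ]
side specimen_box 0.63 256 259 [ 0.491 -0.125  0.077]
side specimen_box 0.62 243 197 [0.557 0.07  0.048]
side lid_handle 0.84 256 249 [ 0.502 -0.103  0.076]
side lid_handle 0.68 180 164 [0.469 0.243 0.059]
side lid_handle 0.34 257 258 [ 0.494 -0.123  0.076]
side vial 0.68 257 217 [ 0.52  -0.075  0.129]
side timer 0.9 241 198 [0.554 0.075 0.042]
side beaker 0.84 272 327 [ 0.454 -0.252  0.064]
side air_stone 0.78 309 324 [ 0.525 -0.257  0.022]
0.7 [0.15058456 0.63234847 0.23137467] [1.16602726e-01 9.93178634e-01 6.62428432e-05 2.66276741e-05] 0.08543527725910374
```

Run:
```python
import cv2,numpy as np
a=cv2.imread("pics/top0.png")[130:290,100:420];b=cv2.imread("pics/side0.png")[120:384,130:400]
a=cv2.resize(a,(800,400),interpolation=2);b=cv2.resize(b,(614,600))
cv2.imwrite("pics/a.png",a);cv2.imwrite("pics/b.png",b)
for c in("top","side"):
    W=np.load(c+".npy").reshape(-1,3)
    R=(W[:,0]>.35)&(W[:,0]<.68)&(W[:,1]>-.22)&(W[:,1]<.04)
    m=R&(W[:,2]>.07)&(W[:,2]<.085)
    if m.sum()>50:
        print(c,"lid",cv2.minAreaRect(W[m][:,:2].astype(np.float32)*1000),m.sum())
    m=R&(W[:,2]>.105)&(W[:,2]<.13); p=W[m]; print("bar/vial mid",m.sum(),p.mean(0).round(3)); 
    m1=m&(W[:,2]>.112)&(W[:,2]<.127); print(c,"bar",cv2.minAreaRect(W[m1][:,:2].astype(np.float32)*1000),m1.sum())
    m=R&(W[:,2]>.135); p=W[m]; print(c,"vial top",m.sum(),p.mean(0).round(3),p.min(0).round(3),p.max(0).round(3))
    for n,x,y in(("timer",.557,.07),("beaker",.455,-.255),("stone",.53,-.253)):
        m=(abs(W[:,0]-x)<.06)&(abs(W[:,1]-y)<.06)&(W[:,2]>.01)&((W[:,1]>.03)|(W[:,1]<-.2))
        if n=='stone': m&=W[:,2]<.04
        if m.sum()>5:print(c,n,cv2.minAreaRect(W[m][:,:2].astype(np.float32)*1000),W[m][:,2].max())
```

```text
top lid ((511.0387878417969, -87.43682098388672), (180.31883239746094, 168.8184051513672), 83.3064193725586) 4647
bar/vial mid 239 [ 0.458 -0.077  0.123]
top bar ((470.58111572265625, -87.2828369140625), (110.22390747070312, 73.78929901123047), 69.70138549804688) 223
top vial top 96 [ 0.521 -0.061  0.147] [ 0.511 -0.073  0.135] [ 0.533 -0.05   0.15 ]
top timer ((566.3749389648438, 72.09193420410156), (36.23658752441406, 61.81437301635742), 12.334290504455566) 0.06652827969331732
top beaker ((432.37811279296875, -263.9910888671875), (53.077701568603516, 52.15290069580078), 51.95689392089844) 0.07448522555715054
top stone ((531.4427490234375, -260.5787353515625), (24.288450241088867, 58.28175354003906), 4.266643524169922) 0.029316807714033666
side lid ((511.8441467285156, -87.69046783447266), (182.79208374023438, 168.54705810546875), 83.14078521728516) 5548
bar/vial mid 429 [ 0.474 -0.083  0.119]
side bar ((471.59808349609375, -91.87285614013672), (104.00464630126953, 87.7211685180664), 61.64082336425781) 349
side vial top 135 [ 0.521 -0.065  0.143] [ 0.51  -0.075  0.135] [ 0.535 -0.05   0.147]
side timer ((561.499755859375, 70.08561706542969), (25.47014045715332, 64.58039855957031), 13.667186737060547) 0.06373998036143957
side beaker ((433.63067626953125, -264.3893127441406), (53.78585433959961, 52.44178771972656), 61.479217529296875) 0.07174757363394801
side stone ((531.5859375, -261.6220397949219), (24.103015899658203, 57.78724670410156), 3.012605905532837) 0.027865678119130877
```

View pics/a.png

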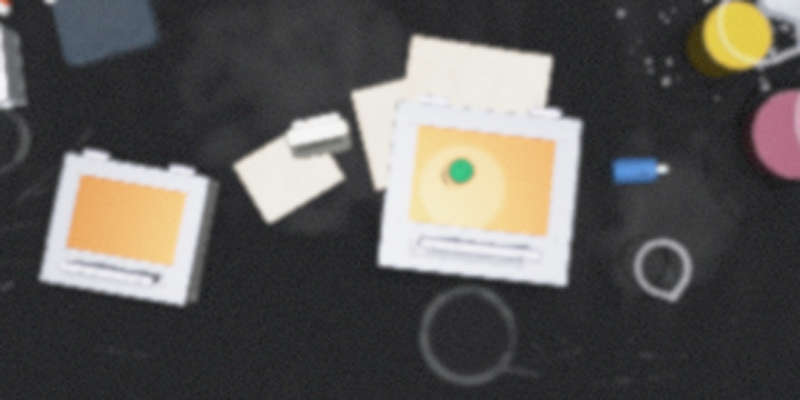

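View pics/b.png

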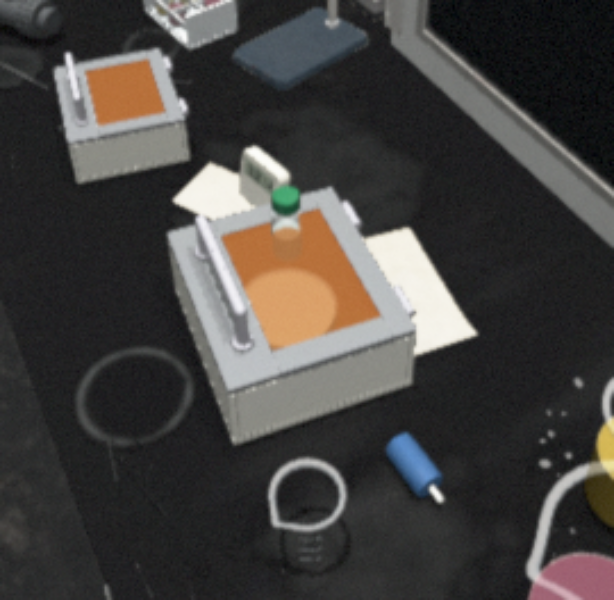

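The top crop shows the larger box at about (480,185), with its bar at (480,250) and the green cap at (460,170). To its left are the timer (318,135) and the smaller look-alike box (130,230). The air stone (640,170) and the beaker (663,268) are on its right. The side crop agrees with this. I'll check that the travel path is clear.

Run:
```python
import numpy as np
W=np.concatenate([np.load(c+".npy").reshape(-1,3) for c in("top","side")])
W=W[np.isfinite(W[:,0])&(W[:,2]<.6)]
for a in np.arange(.0,.9,.1):
    print(round(a,1),[ (round(float(np.percentile(q,99)),2) if len(q:=W[(W[:,0]>=a)&(W[:,0]<a+.1)&(W[:,1]>=b)&(W[:,1]<b+.1)][:,2]) else None) for b in np.arange(-.4,.85,.1)])
m=(abs(W[:,0]-.44)<.05)&(abs(W[:,1]-.09)<.06); print("place patch z",W[m][:,2].min(),np.percentile(W[m][:,2],99),m.sum())
```

```text
0.0 [-0.89, -0.89, 0.01, 0.07, 0.06, 0.0, -0.89, -0.89, -0.89, -0.89, -0.89, -0.89, -0.89]
0.1 [-0.89, -0.89, 0.0, 0.01, 0.01, 0.0, -0.89, -0.89, -0.89, -0.89, 0.3, -0.89, -0.89]
0.2 [0.0, 0.0, 0.0, 0.0, 0.0, 0.0, 0.0, 0.0, 0.0, 0.0, 0.0, -0.0, -0.0]
0.3 [0.0, 0.0, 0.0, 0.0, 0.0, 0.0, 0.0, 0.0, 0.0, 0.05, 0.04, -0.0, -0.0]
0.4 [0.0, 0.07, 0.12, 0.12, 0.08, 0.06, 0.1, 0.06, 0.05, 0.07, 0.04, 0.0, 0.0]
0.5 [0.15, 0.03, 0.08, 0.15, 0.08, 0.06, 0.06, 0.06, 0.05, 0.0, 0.0, 0.2, 0.0]
0.6 [0.16, 0.0, 0.01, 0.01, 0.0, 0.0, 0.26, 0.26, 0.07, 0.0, 0.18, 0.19, -0.0]
0.7 [0.27, 0.0, 0.4, 0.41, 0.0, 0.0, 0.26, 0.42, 0.26, 0.26, 0.26, 0.26, 0.06]
0.8 [0.01, 0.43, 0.43, 0.43, 0.43, 0.41, 0.39, 0.26, 0.28, 0.26, 0.26, 0.26, 0.24]
place patch z -0.00651780633356569 0.003309725355837306 3135
```

Call:
apply_moves([
  [0.7,-0.7,0.2,0,0,0],
  [0.7,-0.7,0.2,0,0,0],
  [0.7,-0.7,0,0,0,0],
  [0.7,-0.7,0,0,0,0],
  [0.7,-0.7,0,0,0,0],
  [0.7,-0.7,0,0,0,0],
  [0.7,-0.7,0,0,0,0],
  [0.7,-0.7,0,0,0,0],
  [0.7,-0.7,0,0,0,0],
  [0.7,-0.7,0,0,0,0],
], jaw=0)

```text
t: 1.7
ee_pos: [0.5011, 0.2815, 0.2516]
ee_rot: [0.117, 0.993, 0.0, 0.0]
force: [0.6, 0.0, 0.4]
grip_width: 0.0856
finger_force: 0.0
```

Call:
apply_moves([
  [0,-0.95,0,0,0,0],
  [0,-0.95,0,0,0,0],
  [0,-0.95,0,0,0,0],
  [0,-0.95,0,0,0,0],
  [0,-0.95,0,0,0,0],
  [0,-0.95,0,0,0,0],
  [0,-0.95,0,0,0,0],
  [0,0,0,0,0,0],
  [0,0,0,0,0,0],
])

```text
t: 2.6
ee_pos: [0.4999, -0.0506, 0.2515]
ee_rot: [0.118, 0.993, 0.0, 0.0]
force: [-0.4, 1.6, 0.7]
grip_width: 0.0858
finger_force: 0.0
```

Run:
```python
from h import *
P,im,d=look("wrist"); W=world(P,d); cv2.imwrite("pics/w1.png",im); np.save("w1.npy",W)
for l in("vial","lid_handle"):
    for r in arm.find_in(l,"wrist")[:2]:
        u,v=[int(round(a)) for a in r["at"]]; print(l,r["confidence"],u,v,W[min(v,383),min(u,511)].round(3))
w=W.reshape(-1,3); R=(w[:,0]>.38)&(w[:,0]<.62)&(abs(w[:,1]+.09)<.12)
g=(im[...,1].astype(int)-im[...,2]>40).reshape(-1)
q=w[R&g&(w[:,2]>.138)&(w[:,2]<.16)]; print("cap",len(q),q.min(0).round(4),q.max(0).round(4),np.median(q,0).round(4))
q=w[R&(w[:,2]>.108)&(w[:,2]<.13)&(w[:,0]<.49)]
if len(q)>5: print("bar",len(q),cv2.minAreaRect(q[:,:2].astype(np.float32)*1000),q[:,2].max())
s=arm.read_state();print(s["t"],s["ee_pos"],s["ee_rot"])
```

```text
vial 0.77 243 213 [ 0.512 -0.06   0.148]
vial 0.3 39 171 [ 0.434 -0.287  0.068]
lid_handle 0.96 483 93 [0.468 0.22  0.062]
lid_handle 0.81 218 183 [ 0.494 -0.086  0.079]
cap 500 [ 0.5113 -0.0712  0.1385] [ 0.5346 -0.0491  0.1502] [ 0.5217 -0.0597  0.1478]
bar 1224 ((453.59356689453125, -79.21471405029297), (111.80196380615234, 10.020249366760254), 83.24622344970703) 0.1262791398017546
2.75 [ 0.50003575 -0.04766623  0.25107917] [ 1.15236174e-01  9.93338088e-01  2.52236259e-04 -6.16693656e-05]
```

View pics/w1.png

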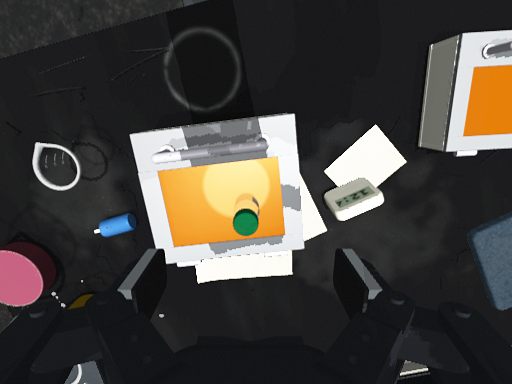

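The wrist view shows the green cap at (245,222) and the bar at (210,152), both on the large box. The beaker, air stone and timer are clear of where I'll work. I'm moving over the vial and down to it.

Call:
apply_moves([
  [0.45,-0.25,0,0,0,0],
  [0,0,-0.7,0,0,0],
  [0,0,-0.7,0,0,0],
  [0,0,-0.7,0,0,0],
  [0,0,-0.5,0,0,0],
  [0,0,-0.4,0,0,0],
  [0,0,0,0,0,0],
  [0,0,0,0,0,0],
])

```text
t: 3.55
ee_pos: [0.5226, -0.0608, 0.1013]
ee_rot: [0.116, 0.993, -0.0, -0.0]
force: [0.1, 0.3, 0.1]
grip_width: 0.0855
finger_force: 0.0
```

Run:
```python
from workcell import arm
s=arm.read_state();print(s["t"],s["ee_pos"],s["ee_rot"],s["force"])
```

```text
3.55 [ 0.52264176 -0.06084488  0.1013185 ] [ 1.15594105e-01  9.93296512e-01 -5.24850248e-05 -1.97531505e-04] [0.07913362 0.2613165  0.09157641]
```

Call:
apply_moves([
  [0,0,0,0,0,0],
  [0,0,0,0,0,0],
  [0,0,0,0,0,0],
  [0,0,0,0,0,0],
  [0,0,0,0,0,0],
  [0,0,0,0,0,0],
  [0,0,0,0,0,0],
  [0,0,0,0,0,0],
], jaw=1, force=25)

```text
t: 4.35
ee_pos: [0.5228, -0.0619, 0.1017]
ee_rot: [0.117, 0.993, 0.0, 0.0]
force: [-1.3, 1.9, 4.9]
grip_width: 0.0259
finger_force: 26.7
```

Call:
apply_moves([
  [0,0,0.4,0,0,0],
  [0,0,0.8,0,0,0],
  [0,0,0.8,0,0,0],
  [0,0,0,0,0,0],
])

```text
t: 4.75
ee_pos: [0.5256, -0.0625, 0.2063]
ee_rot: [0.117, 0.993, 0.001, 0.005]
force: [1.2, -0.8, -0.2]
grip_width: 0.026
finger_force: 26.4
```

Run:
```python
from h import *
P,im,d=look("side"); W=world(P,d); cv2.imwrite("pics/s2.png",cv2.resize(im[100:300,160:400],(720,600)))
s=arm.read_state();print(s["t"],s["ee_pos"],s["force"],s["grip_width"])
w=W.reshape(-1,3); g=(im[...,1].astype(int)-im[...,2]>40).reshape(-1)
q=w[g&(abs(w[:,0]-.52)<.08)&(abs(w[:,1]+.06)<.08)]; print(len(q),np.median(q,0),q.max(0))
```

```text
4.8 [ 0.52409974 -0.06222905  0.20351314] [ 0.05933223  0.48176964 -1.22932792] 0.025881606863129313
  return _methods._mean(a, axis=axis, dtype=dtype,
  ret = um.true_divide(
Traceback (most recent call last):
ValueError: zero-size array to reduction operation maximum which has no identity
```

View pics/s2.png

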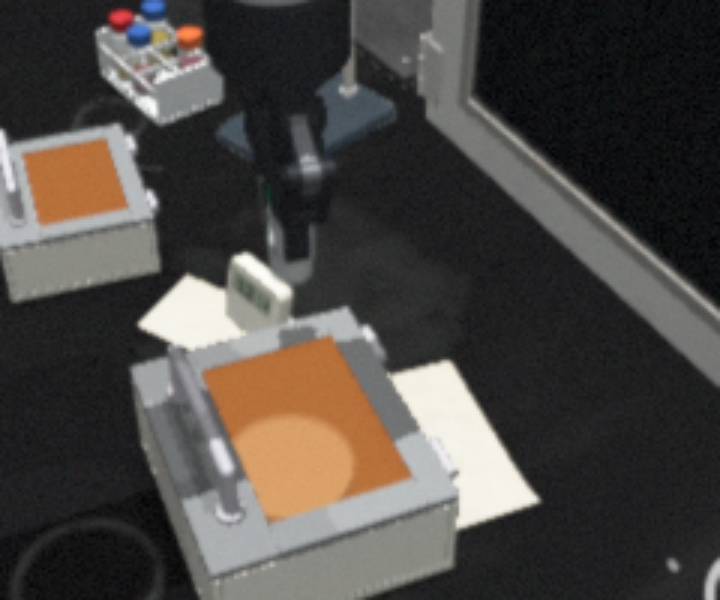

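The vial is lifted and hangs upright between the fingers at (290,250). The lid is empty and shut. I'm carrying it to the clear patch at about (0.44, 0.09).

Call:
apply_moves([
  [-0.25,0.5,0,0,0,0],
  [-0.35,0.65,0,0,0,0],
  [-0.35,0.65,0,0,0,0],
  [-0.35,0.65,0,0,0,0],
  [-0.35,0.55,0,0,0,0],
  [0,0,-0.6,0,0,0],
  [0,0,-0.7,0,0,0],
  [0,0,-0.7,0,0,0],
  [0,0,-0.7,0,0,0],
  [0,0,0,0,0,0],
])

```text
t: 5.8
ee_pos: [0.4346, 0.0863, 0.0608]
ee_rot: [0.117, 0.993, -0.003, -0.005]
force: [-0.8, 0.4, -0.8]
grip_width: 0.0261
finger_force: 26.4
```

Run:
```python
from h import *
P,im,d=look("side"); W=world(P,d); cv2.imwrite("pics/s3.png",cv2.resize(im[100:300,130:370],(720,600)))
s=arm.read_state();print(s["t"],s["ee_pos"],s["ee_rot"],s["force"],s["grip_width"])
```

```text
5.85 [0.43689304 0.0869096  0.06343965] [ 0.11675114  0.99315412 -0.0019379  -0.00321105] [ 0.83893207 -0.84582575  0.13693948] 0.026036527219652644
```

Call:
apply_moves([
  [0,0,0,0,0,0],
  [0,0,-0.3,0,0,0],
  [0,0,-0.25,0,0,0],
  [0,0,-0.15,0,0,0],
  [0,0,-0.08,0,0,0],
  [0,0,0,0,0,0],
  [0,0,0,0,0,0],
])

```text
t: 6.55
ee_pos: [0.4403, 0.0881, 0.0275]
ee_rot: [0.117, 0.993, 0.0, 0.0]
force: [0.3, -0.0, 0.2]
grip_width: 0.0263
finger_force: 26.4
```

Call:
apply_moves([
  [0,0,-0.05,0,0,0],
  [0,0,0,0,0,0],
  [0,0,-0.02,0,0,0],
  [0,0,0,0,0,0],
])

```text
t: 6.95
ee_pos: [0.4401, 0.0881, 0.0238]
ee_rot: [0.117, 0.993, 0.0, 0.0]
force: [-1.0, 0.0, -1.2]
grip_width: 0.026
finger_force: 26.5
```

Call:
apply_moves([
  [0,0,-0.01,0,0,0],
  [0,0,0,0,0,0],
])

```text
t: 7.15
ee_pos: [0.4402, 0.0881, 0.0237]
ee_rot: [0.117, 0.993, 0.0, 0.0]
force: [-0.8, -0.3, 5.1]
grip_width: 0.0263
finger_force: 27.0
```

Call:
apply_moves([
  [0,0,0,0,0,0],
  [0,0,0,0,0,0],
  [0,0,0,0,0,0],
  [0,0,0,0,0,0],
  [0,0,0,0,0,0],
  [0,0,0,0,0,0],
], jaw=0.2)

```text
t: 7.75
ee_pos: [0.4399, 0.088, 0.0231]
ee_rot: [0.117, 0.993, -0.0, -0.0]
force: [-0.3, -0.2, -0.2]
grip_width: 0.0683
finger_force: 0.0
```

Call:
apply_moves([
  [0,0,0.4,0,0,0],
  [0,0,0.8,0,0,0],
  [0,0,0.8,0,0,0],
  [0,0,0.8,0,0,0],
  [0,0,0.8,0,0,0],
  [0,0,0.2,0,0,0],
  [0,0,0,0,0,0],
])

```text
t: 8.45
ee_pos: [0.441, 0.0883, 0.2148]
ee_rot: [0.117, 0.993, 0.001, 0.002]
force: [0.6, -0.4, -0.6]
grip_width: 0.0681
finger_force: 0.0
```

Run:
```python
from h import *
P,im,d=look("side"); cv2.imwrite("pics/s4.png",cv2.resize(im[130:310,130:370],(800,600)))
W=world(P,d); w=W.reshape(-1,3); g=(im[...,1].astype(int)-im[...,2]>30).reshape(-1)
q=w[g&(abs(w[:,0]-.44)<.08)&(abs(w[:,1]-.09)<.08)]; print(len(q),q.mean(0) if len(q) else 0, q.max(0) if len(q) else 0)
s=arm.read_state();print(s["t"],s["ee_pos"])
```

```text
91 [0.43998285 0.08447252 0.06503947] [0.47078543 0.15805503 0.06942128]
8.5 [0.43989587 0.08803901 0.21294876]
```

View pics/s4.png

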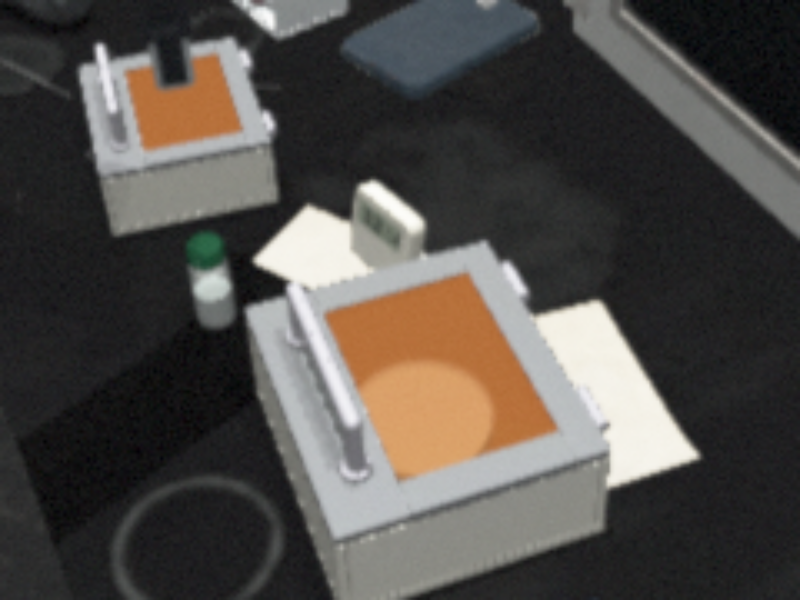

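The vial stands upright and free on the bench at (210,280). The lid is still shut and the timer hasn't moved. Next I turn the tool across the bar and go above it.

Call:
apply_moves([
  [0.027,-0.334,0,0,0,-0.278],
  [0.027,-0.334,0,0,0,-0.278],
  [0.027,-0.334,0,0,0,-0.278],
  [0.027,-0.334,0,0,0,-0.278],
  [0.027,-0.334,0,0,0,-0.278],
  [0.027,-0.334,0,0,0,-0.278],
  [0.027,-0.334,0,0,0,-0.278],
  [0.027,-0.334,0,0,0,-0.278],
  [0.027,-0.334,0,0,0,-0.278],
  [0.027,-0.334,0,0,0,-0.278],
])

```text
t: 9.5
ee_pos: [0.452, -0.0795, 0.2106]
ee_rot: [0.75, 0.662, -0.002, -0.001]
force: [-1.4, -0.9, -0.6]
grip_width: 0.0687
finger_force: 0.0
```

Call:
apply_moves([
  [0,0,0,0,0,0],
  [0,0,0,0,0,0],
])

```text
t: 9.7
ee_pos: [0.4525, -0.0785, 0.2115]
ee_rot: [0.747, 0.665, -0.001, -0.001]
force: [0.6, -0.4, 0.3]
grip_width: 0.0683
finger_force: 0.0
```

Run:
```python
from h import *
from scipy.spatial.transform import Rotation as R
s=arm.read_state();Y=R.from_quat(s["ee_rot"]).as_matrix();print(s["t"],s["ee_pos"],s["q"],np.degrees(np.arctan2(Y[1,1],Y[0,1])),Y[:,2])
P,im,d=look("wrist"); w=world(P,d).reshape(-1,3)
q=w[(w[:,2]>.11)&(w[:,2]<.13)&(abs(w[:,0]-.455)<.03)&(abs(w[:,1]+.08)<.07)]
print(len(q),cv2.minAreaRect(q[:,:2].astype(np.float32)*1000) if len(q) else 0,np.percentile(q[:,2],95) if len(q) else 0)
```

```text
9.7 [ 0.45245605 -0.0785147   0.21152532] [-0.40929172 -0.1011174   0.49552753  1.94249259  0.05013082  1.29148381
 -0.0456809 ] -6.634901409723222 [-3.02714729e-03  8.53331526e-05 -9.99995415e-01]
1418 ((454.3039855957031, -78.64950561523438), (112.44339752197266, 9.348856925964355), 83.24358367919922) 0.12504197869670727
```

Call:
apply_moves([
  [0.03,0,-0.5,0,0,0],
  [0,0,-0.7,0,0,0],
  [0,0,-0.5,0,0,0],
  [0,0,-0.35,0,0,0],
  [0,0,-0.2,0,0,0],
  [0,0,0,0,0,0],
  [0,0,0,0,0,0],
])

```text
t: 10.45
ee_pos: [0.4554, -0.0785, 0.1011]
ee_rot: [0.747, 0.665, 0.0, 0.0]
force: [0.0, -0.0, -0.4]
grip_width: 0.0683
finger_force: 0.0
```

Call:
apply_moves([
  [0,0,0,0,0,0],
  [0,0,0,0,0,0],
  [0,0,0,0,0,0],
  [0,0,0,0,0,0],
  [0,0,0,0,0,0],
  [0,0,0,0,0,0],
  [0,0,0,0,0,0],
  [0,0,0,0,0,0],
], jaw=1, force=40)

```text
t: 11.25
ee_pos: [0.4544, -0.0789, 0.101]
ee_rot: [0.748, 0.664, -0.0, -0.001]
force: [-4.1, 0.6, 5.5]
grip_width: 0.0085
finger_force: 39.1
```

The bar is gripped. I'm lifting along the arc about the hinge, the first 25° slowly.

Call:
apply_moves([
  [0.045,-0.005,0.116,0,0,0],
  [0.048,-0.006,0.116,0,0,0],
  [0.055,-0.006,0.112,0,0,0],
  [0.058,-0.007,0.11,0,0,0],
  [0.064,-0.008,0.107,0,0,0],
  [0.067,-0.008,0.105,0,0,0],
  [0.072,-0.009,0.102,0,0,0],
  [0.077,-0.009,0.098,0,0,0],
  [0.082,-0.01,0.094,0,0,0],
  [0.085,-0.01,0.092,0,0,0],
])

```text
t: 12.25
ee_pos: [0.4854, -0.0826, 0.1536]
ee_rot: [0.748, 0.664, -0.002, -0.002]
force: [-9.3, 0.9, 6.1]
grip_width: 0.0087
finger_force: 39.0
```

Call:
apply_moves([
  [0.09,-0.011,0.087,0,0,0],
  [0.093,-0.011,0.083,0,0,0],
  [0.096,-0.011,0.079,0,0,0],
  [0.099,-0.012,0.075,0,0,0],
  [0.103,-0.012,0.07,0,0,0],
  [0.106,-0.013,0.066,0,0,0],
  [0.109,-0.013,0.06,0,0,0],
  [0.111,-0.013,0.056,0,0,0],
  [0.113,-0.013,0.051,0,0,0],
  [0.115,-0.014,0.047,0,0,0],
])

```text
t: 13.25
ee_pos: [0.5401, -0.089, 0.189]
ee_rot: [0.748, 0.664, 0.001, 0.0]
force: [-5.2, 1.4, 5.9]
grip_width: 0.0085
finger_force: 40.6
```

Call:
apply_moves([
  [0,0,0,0,0,0],
  [0,0,0,0,0,0],
  [0,0,0,0,0,0],
  [0,0,0,0,0,0],
  [0,0,0,0,0,0],
])

```text
t: 13.75
ee_pos: [0.5403, -0.089, 0.189]
ee_rot: [0.748, 0.664, 0.001, 0.001]
force: [-5.0, 0.7, 6.1]
grip_width: 0.0083
finger_force: 40.8
```

Run:
```python
from h import *
s=arm.read_state();print(s["t"],s["ee_pos"],s["force"],s["grip_width"],s["finger_force"])
P,im,d=look("side"); cv2.imwrite("pics/s5.png",cv2.resize(im[110:380,130:400],(600,600)))
W=world(P,d).reshape(-1,3); c=np.array([.454,-.0785]);a=np.radians(-6.75);e=np.array([np.cos(a),np.sin(a)]);n=np.array([-e[1],e[0]])
x=(W[:,:2]-c)@e-.055; y=(W[:,:2]-c)@n; z=W[:,2]
m=(abs(x)<.09)&(y<-.04)&(y>-.088)&(z>.075)&(z<.21); 
# lid side: fit line of the lid near its right edge in box x-z
p=np.c_[x[m],z[m]].astype(np.float32); l=cv2.fitLine(p,cv2.DIST_HUBER,0,.01,.01).ravel(); print(m.sum(),np.degrees(np.arctan2(l[1],l[0])),l)
sp=s["ee_pos"]; X=(np.array(sp[:2])-c)@e+(-.135); Z=sp[2]+.018-.070+ (.0); print("angle by tcp",np.degrees(np.arctan2(Z,-X))-19.57)
```

```text
13.75 [ 0.54026142 -0.08903523  0.18900103] [-5.03139713  0.68064226  6.13131197] 0.008250070169525276 40.80831706523895
884 -50.27175 [ 0.6391471  -0.7690845   0.04442953  0.12366249]
angle by tcp 51.08488334754295
```

View pics/s5.png

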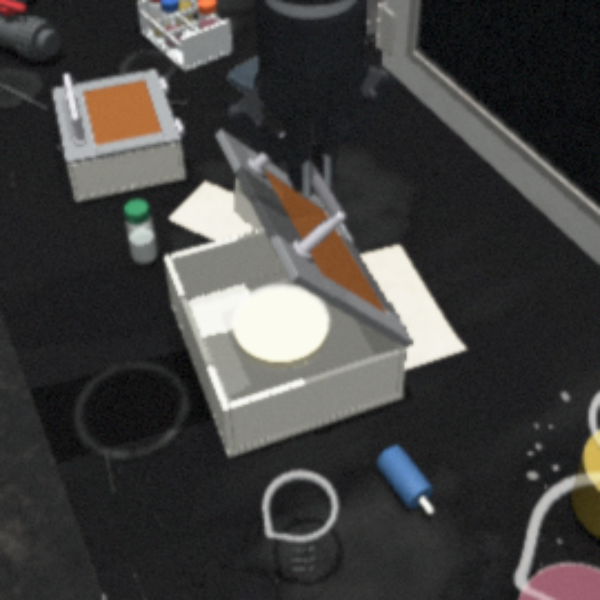

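The lid is open about 50°: 50.3° from the depth fit and 51° from the tool position. The fingers hold the bar at (320,235), the vial stands at (140,230), and the beaker and air stone are undisturbed. I'm handing it in.

```bash
python3 -c "
from workcell import arm
print(arm.sign_off())"
```

```text
the job is handed in; nothing more can be done
None
```

The vial stands upright and released on the bench, the lid is held still by its handle at about 50°, the timer, beaker and air stone look undisturbed, and the job is handed in; the sign-off returned no verdict.

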